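# Cover the pot and pass it under the hygiene screen to the holding ring

## Task

Put the lid on the pot while it stands on the red ring. Then, without lifting or tipping it, slide the pot along the black plate and under the hygiene screen, where your hand cannot follow and has to take it again by its other ear beyond, until it stands centred on the blue ring with its ears in line with the length of the plate and the lid still seated. Keep the pot on the plate, do not knock the screen, and leave the other things on the bench where they are.

Things in the scene. Friction and masses are not known exactly. Their poses are not given: they have to be found in the camera images.
- plate: Black glass-ceramic plate on the steel bench, fixed: 230 mm (its x) by 660 mm (its y), its top 6 mm above the bench (bench top = height 0). Origin under its centre; y is its length, left-right for the robot. The red and blue rings lie on it 340 mm apart, one each side of the screen; which is on which side varies.
- boil_ring: Red printed ring, 166 mm across with a small red ring inside, on the plate's top: the pot stands here at the start. Origin at its centre, at the height of the plate's top; axes as the plate's. Flat marking only.
- hold_ring: Blue printed ring, 166 mm across with a second ring and a dot inside, on the plate's top: the pot must go here. Origin at its centre, at the height of the plate's top; axes as the plate's. Flat marking only.
- screen: Fixed hygiene screen of clear plastic in a steel frame, 14 mm thick, standing across the plate (along the plate's x) halfway between the rings. Origin at bench height below its middle, axes as the plate's. Two 18 mm square posts at x = +137 and -137 mm, from the bench to 300 mm up; between them it is closed from 160 to 300 mm above the bench and open below.
- screen_edge (a point): Middle of the screen's lower edge, 160 mm above the bench: the pot with its lid (top of the knob 139 mm above the plate, 145 mm above the bench) passes below it.
- pot: Aluminium pot of dry chews, open at the start: 140 mm outer diameter, 95 mm high, 4 mm wall, base 132 mm across, 0.62 kg give or take a fifth; slides on the plate with roughly 5 N. Origin at the centre of its underside, z up. Two dark loop ears on opposite sides, along its +y and -y; at the start they lie within 0.5 rad of the plate's length.
- ear_a (a point): Grip point of the ear on the pot's +y side, 88 mm from the pot's axis and 70 mm above its underside. The ear is a level U of 10 mm round bar at that height: two legs, 60 mm wide over both (at x = +25 and -25 mm), and a cross bar 104 mm from the axis, with a 29 mm gap to the pot wall. It can be pinched from above over its two legs.
- ear_b (a point): Grip point of the like ear on the pot's -y side, 88 mm from the pot's axis and 70 mm above its underside.
- lid: Loose aluminium lid, 146 mm across, 0.2 kg, right way up on the bench in front of the red ring. Origin at the centre of its underside, z up. Its plug, 124 mm across and 8 mm deep, narrower at the foot, drops with 4 mm play all round into the pot's mouth (132 mm); the rim then rests on the pot, the lid's origin 87 mm above the pot's.
- lid_knob (a point): Grip point of the lid's round black knob, on the lid's axis 38 mm above its origin: 34 mm in diameter, straight sides from 29 to 48 mm and top at 52 mm above the lid's origin; the lid's top around it is 17 to 20 mm above that origin.
- bowl: Bystander, leave alone: small steel bowl, 104 mm across the rim, 45 mm high; origin under its centre.
- ladle: Bystander, leave alone: steel spoon lying flat, 260 mm long; origin under its middle.
- jar: Bystander, leave alone: jar with a red cap, 68 mm across, 75 mm high; origin under its centre.
- bottle: Bystander, leave alone: white bottle with a blue cap, 64 mm across, 170 mm high; origin under its centre.
- gn_pan: Bystander, leave alone: open steel food pan, 176 x 108 mm, 65 mm high; origin under its centre.
Things that resemble listed ones, but are neither listed nor needed, are in the scene too. What is shaped like the lid but yellow is not meant.

How it is judged:
On the way:
1. The lid is seated on the pot and let go, while the pot still stands on the red ring (horizontal distance between lid and pot below 0.008 m and z of lid in the frame of pot between 0.084 and 0.09 m and angle between the z axis of lid and the z axis of pot, either way round below 0.06 rad and horizontal distance between pot and boil_ring below 0.05 m and contact force between lid and the fingers below 0.1 N), for 0.2 s.
At the end, for the whole second after the job is handed in: The pot stands upright and at rest on the plate, its centre within 15 mm of the centre of the blue ring, its ears within 15 degrees of the plate's length; the lid is seated on it (centred within 8 mm, rim down on the pot within 3 mm) and nothing touches them (horizontal distance between lid and pot below 0.008 m and z of lid in the frame of pot between 0.084 and 0.09 m and angle between the z axis of lid and the z axis of pot, either way round below 0.06 rad and horizontal distance between pot and hold_ring below 0.015 m and angle between the y axis of pot and the y axis of plate, either way round below 0.26 rad and angle between pot's own z axis and vertical below 0.04 rad and height (world z) of pot between 0.003 and 0.009 m and linear speed of each of pot, lid below 0.01 m/s).
It fails at once if the pot is lifted more than 12 mm off the plate (height (world z) of pot above 0.018 m).
It fails at once if the pot is tipped by more than 9 degrees (angle between pot's own z axis and vertical above 0.157 rad).
It fails at once if the pot leaves the plate (comes down to the bench) (height (world z) of pot below 0.002 m).
It fails at once if the screen is knocked (more than 10 N) (contact force between screen and anything else above 10 N).
It fails at once if a bystander is moved by more than 30 mm (distance of any of bowl, ladle, jar, bottle, gn_pan from where it was at the start of the episode above 0.03 m).
It also fails if it takes over 72 s, if anything falls off the work surface, if the arm or the gripper's body presses on something with over 40 N, if the wrist force passes 120 N, or if a joint passes its speed limit or range.

## Robot

A 6-joint arm with a two-finger parallel gripper is mounted at the origin on the work surface. World frame = base frame: x ahead of the robot, y to its left, z up, the work surface at z = 0. Lengths are in m, angles in rad, forces in N, time in s.
With the tool pointing down it reaches from about 0.35 to 0.85 m from the base axis. Payload 8.1 kg.
Tool frame: the origin (TCP) lies on the centre line of the jaws, within the pads' length; the fingertips stand 11 mm ahead of it and the grasp point (between the pads) lies 8 mm behind it; z points along the fingers, y is the line along which they close (so a half turn about z gives the same grasp; the last joint's range is limited). The gripper opens to 93 mm and grips with 3 to 60 N. Pads are 15 mm wide; open, the fingers measure 128 mm over their backs; the gripper's body (75 mm by 188 mm) begins 65 mm behind the grasp point.
Start: joints at [-1.322, 0.13, 1.488, -0, 1.523, -0.085], TCP at [0.197, -0.567, 0.19] pointing down, gripper open.
Joint ranges: [-2.96, 2.96], [-0.89, 2.26], [0.02, 2.5], [-1.34, 4.48], [0, 2.73], [-2.66, 2.66]. Speed limits (rad/s): [2.39, 2.39, 2.79, 3.14, 3.14, 3.14].

## Interface

Orientations are given as a 3x3 rotation matrix whose columns are the frame's x, y, z axes.
In Python, from rig import telemetry, camera, camera_params, order gives the robot as it stands.
- The arm moves only by the tool jog_arm, never from a script. Its argument "motion" is a list of rows, each an object of numbers: "tx", "ty", "tz": the shift along the tool's x, y, z as a fraction of full scale; "rx", "ry", "rz": the turn, a rotation vector about the tool's x, y, z as a fraction of full scale. In form: [{"tx": .., "ty": .., "tz": .., "rx": .., "ry": .., "rz": ..}, ...]. A call has 1 to 8 rows; each row is the pose to reach, as a shift and turn from the pose commanded when the call began, along the tool's axes at that moment; what a row does not reach only later rows make up. Full scale, the value 1, is 1 m for a shift and 45 degrees for a turn. A row lasts 1/8 s, in which the tool goes at most 62.5 mm and 10.7 degrees, less where a joint would pass 70% of its speed; a pose out of reach is approached as far as the arm can. A call with a number of a shift or a turn outside -1 to 1 is refused whole. A call with a gripper value outside its range is refused whole. "claw" is the opening in per cent of the stroke, from 0 (shut) to 100 (fully open), set as the call begins (left out, the last holds). The fingers move at their own pace and stop on an object; the grip force is fixed at half the most. Time passes only in rows, so rows that repeat a pose let the fingers close. It gives the time, the measured TCP pose, the force, the opening and the grip force at its end, in the units of the state.
- telemetry.state(): the state, without advancing time (a new reading comes with each control period).
- camera(name): name is "side" or "top" or "wrist"; returns the picture (480x640x3 uint8, red, green, blue); there is no depth.
- camera_params(name): a dict with "vertical_fov" (degrees; the focal length in pixels is half the picture's height over the tangent of half this angle, whatever the lens; pixels are square), "cx", "cy" (the principal point, pixels), "R" (3x3) and "t" (3): a world point X has camera coordinates R X + t. Camera axes: x right, y down, z forward; pixel columns grow to the right and rows downward; lengths in m; the calibration is good to about 2 mm. A picture is of the moment at which its call begins: read the wrist's pose just before it. camera_params takes no time and is no camera call; for the wrist camera it gives the pose at the moment of the call.
- order.close_job(): hands the job in; it is judged then, once.
The state is a dict: "time": time; "qpos": joint angles; "qvel": joint speeds; "joint_torque": joint torques, N m; "tool_pos": TCP position; "tool_rot": TCP orientation; "wrist_force": force on the tool from outside, world axes, zero at the start; "ft_torque": the same for the moment, N m; "width": finger opening in m; "gripper_force": force on a finger pad.
Only numpy, scipy, OpenCV 4.12 (cv2) and the standard library are available. Lean on these libraries where they do the work, as an engineer would, in place of code of your own. Each camera call takes 0.05 s, during which the arm holds its last target. There are 200 camera calls.

## Working session

There is one attempt and no reset: what is moved stays moved. The work goes in short steps, Python scripts to look and compute and a tool call to move; the robot and the scene stay as the last step left them, time stands still between calls to the robot, and variables do not carry over. Pictures are saved under pics/ and viewed, at most 10 in all, crops included, and the job is handed in when it is done.

Besides the shell and the picture viewer there is one more tool, called after "Call:" by a JSON object that holds its "name" and its "arguments". jog_arm: Moves the arm, as the interface text tells. Its arguments: {"type":"object","properties":{"motion":{"type":"array","items":{"type":"object","properties":{"tx":{"type":"number","minimum":-1,"maximum":1},"ty":{"type":"number","minimum":-1,"maximum":1},"tz":{"type":"number","minimum":-1,"maximum":1},"rx":{"type":"number","minimum":-1,"maximum":1},"ry":{"type":"number","minimum":-1,"maximum":1},"rz":{"type":"number","minimum":-1,"maximum":1}}}},"claw":{"type":"number"}},"required":["motion"]}

```bash
mkdir -p pics; cat > h.py <<'E'
import numpy as np, cv2
from rig import telemetry, camera, camera_params, order
def f(p): return 240/np.tan(np.radians(p["vertical_fov"])/2)
def ray(p,uv):
    R=np.array(p["R"]);t=np.array(p["t"])
    d=R.T@np.array([(uv[0]-p["cx"])/f(p),(uv[1]-p["cy"])/f(p),1.]); return -R.T@t,d/np.linalg.norm(d)
def onz(p,uv,z):
    o,d=ray(p,uv); return o+d*(z-o[2])/d[2]
def proj(p,X):
    c=np.array(p["R"])@np.array(X)+np.array(p["t"]); return c[:2]/c[2]*f(p)+[p["cx"],p["cy"]]
def cross(rs):
    A=sum(np.eye(3)-np.outer(d,d) for o,d in rs); b=sum((np.eye(3)-np.outer(d,d))@o for o,d in rs)
    return np.linalg.solve(A,b)
def snap(n,name):
    p=camera_params(n); im=camera(n); cv2.imwrite(f"pics/{name}.png",im[...,::-1]); return p,im
E
python3 - <<'E'
from h import *
for n in("top","side","wrist"):
    p,im=snap(n,n+"0"); print(n,p["vertical_fov"],p["cx"],p["cy"],np.round(-np.array(p["R"]).T@p["t"],3),np.round(p["R"],2).tolist())
s=telemetry.state();print(s["time"],s["tool_pos"],np.round(s["tool_rot"],3),s["width"])
E
```

```text
top 52.751951517941485 323.7361820684418 235.10269608627615 [0.366 0.019 1.251] [[-0.01, -1.0, -0.01], [-1.0, 0.01, -0.07], [0.07, 0.0, -1.0]]
side 54.40396082381176 322.6277217069853 241.981427401804 [0.044 0.812 0.907] [[-0.89, -0.45, -0.0], [-0.3, 0.59, -0.75], [0.34, -0.67, -0.66]]
wrist 71.3307709278279 323.4746783333429 233.90853803688177 [ 0.262 -0.544  0.384] [[0.33, -0.94, -0.0], [-0.91, -0.32, 0.25], [-0.23, -0.08, -0.97]]
0.15 [ 0.19647288 -0.56641673  0.18961255] [[ 0.945  0.328 -0.   ]
 [ 0.328 -0.945  0.001]
 [ 0.    -0.001 -1.   ]] 0.09321207788227351
```

View pics/top0.png

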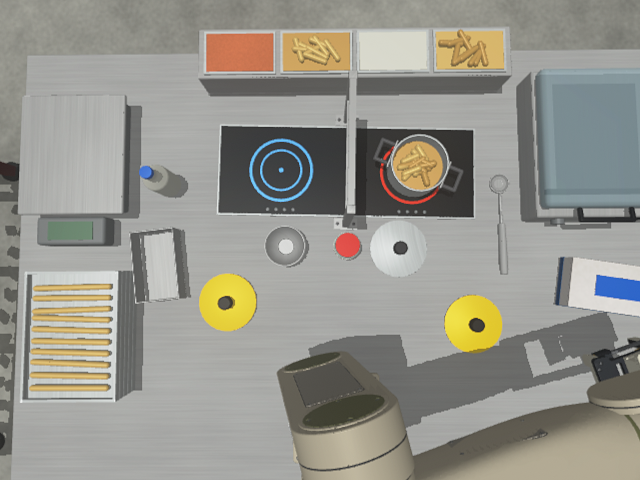

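View pics/side0.png

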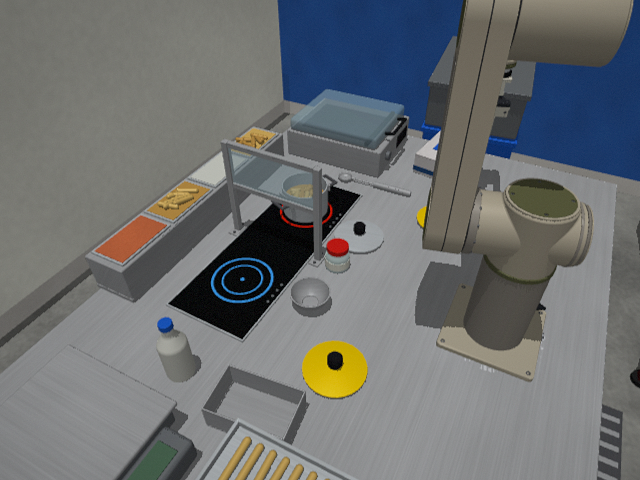

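Top view: the silver lid with a black knob is at (399,248). It could be confused with the yellow lids at (228,302) and (473,323), or with the steel bowl at (286,246). I choose the silver one, which lies in front of the red ring. The pot is at (418,164) with ears at about (384,152) and (452,180). The blue ring is at (281,170). The side view shows the lid knob at (360,229).

```bash
cat > m.py <<'E'
from h import *
T=camera_params("top");S=camera_params("side")
a=cv2.imread("pics/top0.png");b=cv2.imread("pics/side0.png")
def dark(im,box):
    x0,y0,x1,y1=box;m=(im[y0:y1,x0:x1].max(2)<60).astype(np.uint8)
    n,l,s,c=cv2.connectedComponentsWithStats(m);i=1+np.argmax(s[1:,4]);return c[i]+[x0,y0],s[i,4]
ka=dark(a,(385,235,415,262));kb=dark(b,(350,218,372,238));print(ka,kb)
print("knob",cross([ray(T,ka[0]),ray(S,kb[0])]))
h=cv2.cvtColor(a,cv2.COLOR_BGR2HSV)
m=cv2.inRange(h,(95,120,120),(115,255,255));m[:,:230]=0;m[:,330:]=0
ys,xs=np.nonzero(m);e=cv2.fitEllipse(cv2.convexHull(np.c_[xs,ys].astype(np.float32)));print("blue",e,onz(T,e[0],.006))
hb=cv2.cvtColor(b,cv2.COLOR_BGR2HSV);m=cv2.inRange(hb,(95,120,120),(115,255,255));m[:255]=0;m[310:]=0;m[:,:200]=0;m[:,290:]=0
ys,xs=np.nonzero(m);e2=cv2.fitEllipse(cv2.convexHull(np.c_[xs,ys].astype(np.float32)));print("blue side",e2,cross([ray(T,e[0]),ray(S,e2[0])]))
# plate
m=(a.max(2)<50).astype(np.uint8);m[:115]=0;m[225:]=0;m[:,:205]=0;m[:,485:]=0
ys,xs=np.nonzero(m);P=np.array([onz(T,(x,y),.006)[:2] for x,y in zip(xs,ys)]).astype(np.float32);r=cv2.minAreaRect(P);print("plate",r)
m=cv2.inRange(h,(0,150,120),(6,255,255))|cv2.inRange(h,(174,150,120),(180,255,255));m[:130]=0;m[210:]=0;m[:,:370]=0;m[:,450:]=0
ys,xs=np.nonzero(m);Q=np.array([onz(T,(x,y),.006)[:2] for x,y in zip(xs,ys)]);A=np.c_[2*Q,np.ones(len(Q))];s=np.linalg.lstsq(A,(Q**2).sum(1),rcond=None)[0];print("red",s[:2],np.sqrt(s[2]+s[0]**2+s[1]**2))
for uv in[(418,164)]:print("pot~",onz(T,uv,.1))
for uv in[(384,152),(452,180)]:print("ear~",onz(T,uv,.076))
for uv in[(351,70),(351,212)]:print("screen top~",onz(T,uv,.3))
E
python3 m.py
```

```text
(array([395.46153846, 249.46153846]), np.int32(13)) (array([359.04761905, 228.05555556]), np.int32(126))
knob [ 0.41832644 -0.15297753  0.04619731]
blue ((280.83148193359375, 169.75035095214844), (63.18924331665039, 63.89670944213867), 59.97803497314453) [0.62957868 0.13580819 0.006     ]
blue side ((241.70925903320312, 279.82574462890625), (44.588138580322266, 62.82452392578125), 79.15858459472656) [6.31390082e-01 1.36655100e-01 2.70162883e-04]
plate ((0.6243577599525452, -0.08150669932365417), (0.5603739023208618, 0.22553113102912903), 88.511962890625)
red [ 0.62091747 -0.20393596] 0.07947729869181742
pot~ [ 0.62100485 -0.20335117  0.1       ]
ear~ [ 0.65696415 -0.12498521  0.076     ]
ear~ [ 0.58589605 -0.29036841  0.076     ]
screen top~ [ 0.77022662 -0.03362177  0.3       ]
screen top~ [ 0.48168906 -0.03039549  0.3       ]
```

Call:
{"name": "jog_arm", "arguments": {"motion": [{"tz": -0.06, "tx": 0.02}, {"tx": 0.06, "ty": -0.04, "tz": -0.1, "rz": -0.15}, {"tx": 0.11, "ty": -0.08, "tz": -0.14, "rz": -0.35}, {"tx": 0.16, "ty": -0.12, "tz": -0.18, "rz": -0.55}, {"tx": 0.21, "ty": -0.16, "tz": -0.21, "rz": -0.75}, {"tx": 0.26, "ty": -0.2, "tz": -0.21, "rz": -0.9}, {"tx": 0.324, "ty": -0.254, "tz": -0.21, "rz": -1}, {"tx": 0.324, "ty": -0.254, "tz": -0.21, "rz": -1}], "claw": 100}}

```text
validation failed for argument at $.mo...
```

```bash
python3 - <<'E'
from h import *
p,im=snap("wrist","w1")
import json;json.dump({k:np.array(v).tolist() for k,v in p.items()},open("w1.json","w"))
s=telemetry.state();print(s["time"],s["tool_pos"],np.round(s["tool_rot"],3),np.round(s["qpos"],2))
E
```

```text
0.2 [ 0.19650233 -0.56650527  0.18978331] [[ 0.945  0.328 -0.   ]
 [ 0.328 -0.945  0.001]
 [ 0.    -0.001 -1.   ]] [-1.32  0.13  1.49 -0.    1.52 -0.09]
```

View pics/w1.png

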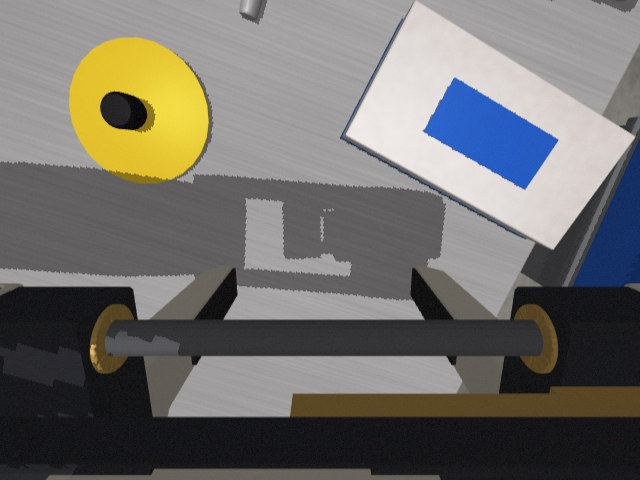

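The view shows only the yellow decoy lid at (130,110) and a blue and white box, so the move was refused. I'll send rows with all keys.

Call:
{"name": "jog_arm", "arguments": {"motion": [{"tx": 0.02, "ty": 0.0, "tz": -0.06, "rx": 0.0, "ry": 0.0, "rz": 0.0}, {"tx": 0.06, "ty": -0.03, "tz": -0.1, "rx": 0.0, "ry": 0.0, "rz": -0.15}, {"tx": 0.11, "ty": -0.05, "tz": -0.14, "rx": 0.0, "ry": 0.0, "rz": -0.35}, {"tx": 0.16, "ty": -0.07, "tz": -0.18, "rx": 0.0, "ry": 0.0, "rz": -0.55}, {"tx": 0.21, "ty": -0.1, "tz": -0.21, "rx": 0.0, "ry": 0.0, "rz": -0.75}, {"tx": 0.26, "ty": -0.12, "tz": -0.21, "rx": 0.0, "ry": 0.0, "rz": -0.9}, {"tx": 0.32, "ty": -0.15, "tz": -0.21, "rx": 0.0, "ry": 0.0, "rz": -1.0}, {"tx": 0.32, "ty": -0.15, "tz": -0.21, "rx": 0.0, "ry": 0.0, "rz": -1.0}], "claw": 100}}

```text
time: 1.2
tool_pos: [0.4521, -0.3173, 0.4004]
tool_rot: [[0.431, 0.902, 0.0], [0.902, -0.431, 0.001], [0.001, 0.0, -1.0]]
wrist_force: [-0.6, 0.1, -0.7]
width: 0.0932
gripper_force: 0.0
```

```bash
python3 - <<'E'
from h import *
p,im=snap("wrist","w2")
import json;json.dump({k:np.array(v).tolist() for k,v in p.items()},open("w2.json","w"))
s=telemetry.state();print(s["time"],s["tool_pos"],np.round(s["tool_rot"],3),np.round(s["qpos"],2))
E
```

```text
1.25 [ 0.45147318 -0.31812197  0.40019426] [[ 0.433  0.901 -0.   ]
 [ 0.901 -0.433  0.001]
 [ 0.001 -0.    -1.   ]] [-0.71  0.02  1.23  0.    1.9  -0.26]
```

View pics/w2.png

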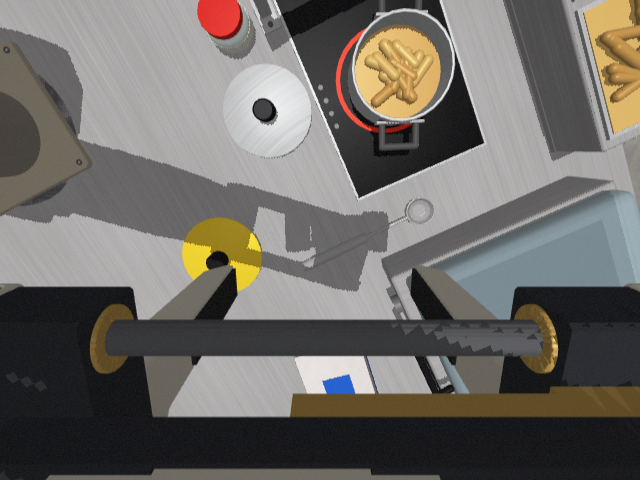

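The wrist view shows the silver lid with its black knob at (264,110), the pot rim around (404,65), the near ear at (399,135), and the yellow decoy at (220,255). Next is a close crop.

```bash
python3 - <<'E'
import cv2
a=cv2.imread("pics/w2.png")[0:170,210:470];cv2.imwrite("pics/c1.png",cv2.resize(a,None,fx=3,fy=3,interpolation=cv2.INTER_NEAREST))
E
```

```text
(no output)
```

View pics/c1.png

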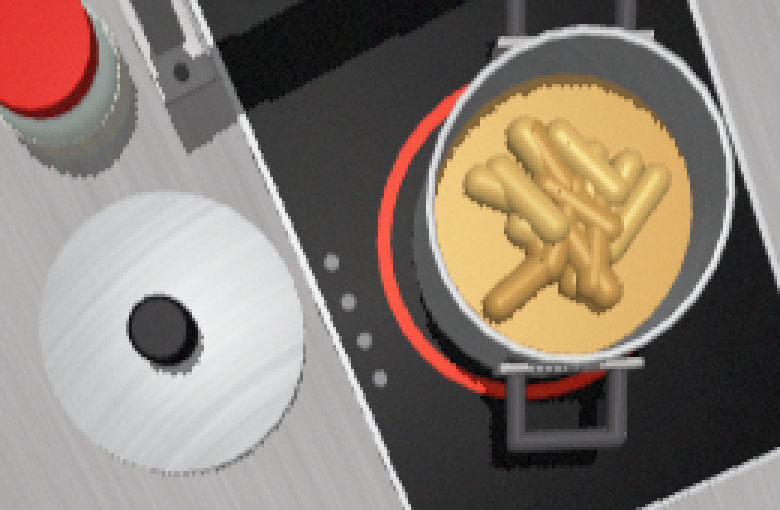

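```bash
cat > m2.py <<'E'
from h import *
import json,sys
def blob(m,box):
    x0,y0,x1,y1=box;m=m[y0:y1,x0:x1].astype(np.uint8)
    n,l,s,c=cv2.connectedComponentsWithStats(m);i=1+np.argmax(s[1:,4]);return c[i]+[x0,y0],s[i],l==i
T=camera_params("top");W=json.load(open("w2.json"))
w=cv2.imread("pics/w2.png");t=cv2.imread("pics/top0.png")
kw=blob(w.max(2)<70,(245,92,285,128));kt=blob(t.max(2)<110,(388,238,412,260))
print("knob px",kw[0],kw[1],kt[0],kt[1]);print("knob X",cross([ray(W,kw[0]),ray(T,kt[0])]),"z.045:",onz(W,kw[0],.045),onz(T,kt[0],.045))
# lid disc: bright grey vs bench
def sat(im):return im.max(2).astype(int)-im.min(2)
print("lid gray",w[110,240],w[140,270],"bench",w[170,250],w[110,200],"ear",w[135,382],w[148,398],w[122,400],"plate",w[165,390],"wall",w[100,455],w[65,452])
E
python3 m2.py
```

```text
knob px [263.61126005 110.26541555] [  8   7  23  23 373] [400.17482517 247.58741259] [  6   3  14  13 143]
knob X [ 0.42319629 -0.16478574  0.04516042] z.045: [ 0.4238484  -0.16444092  0.045     ] [ 0.42253734 -0.16513426  0.045     ]
lid gray [204 202 204] [208 206 205] bench [175 174 178] [174 174 176] ear [99 95 97] [74 74 75] [96 96 96] plate [37 37 39] wall [29 29 28] [164 163 164]
```

The crop confirms a silver lid with a black knob. The pot rim is centred at about (404,64). The near ear's legs are at about (382,136) and (416,135), and its cross bar is at row 146.

```bash
cat >> m2.py <<'E'
def circ(Q):
    for k in range(8):
        A=np.c_[2*Q,np.ones(len(Q))];s=np.linalg.lstsq(A,(Q**2).sum(1),rcond=None)[0];r=np.sqrt(s[2]+s[0]**2+s[1]**2)
        e=np.abs(np.linalg.norm(Q-s[:2],axis=1)-r);Q=Q[e<max(.0025,np.percentile(e,90))]
    return s[:2],r,len(Q)
def pts(m,box,P,z):
    x0,y0,x1,y1=box;ys,xs=np.nonzero(m[y0:y1,x0:x1]);return np.array([onz(P,(x+x0,y+y0),z)[:2] for x,y in zip(xs,ys)])
rw=circ(pts((w.min(2)>175),(351,6,456,119),W,.101));print("pot rim w",rw)
rt=circ(pts((t.min(2)>165)&(sat(t)<25),(385,130,452,198),T,.101));print("pot rim top",rt)
print("triang pot",cross([ray(W,proj(W,[*rw[0],.101])),ray(T,proj(T,[*rt[0],.101]))]))
lw=circ(np.array([onz(W,q,.012)[:2] for q in cv2.findContours(((w.min(2)>185)).astype(np.uint8)[60:160,218:313].copy(),0,1)[0][0].reshape(-1,2)+[218,60]]));print("lid?",lw)
c,st,l=blob((w.max(2)>55)&(w.max(2)<125)&(sat(w)<14),(374,124,424,156));print("ear px",c,st)
E_=pts(((w.max(2)>55)&(w.max(2)<125)&(sat(w)<14)),(374,124,424,156),W,.076).astype(np.float32);R_=cv2.minAreaRect(E_);print("ear rect",R_)
ec=E_.mean(0);v=rw[0]-ec;print("ear centroid",ec,np.linalg.norm(v),"pot yaw",-np.arctan2(v[0],v[1]))
E
python3 m2.py
```

```text
knob px [263.61126005 110.26541555] [  8   7  23  23 373] [400.17482517 247.58741259] [  6   3  14  13 143]
knob X [ 0.42319629 -0.16478574  0.04516042] z.045: [ 0.4238484  -0.16444092  0.045     ] [ 0.42253734 -0.16513426  0.045     ]
lid gray [204 202 204] [208 206 205] bench [175 174 178] [174 174 176] ear [99 95 97] [74 74 75] [96 96 96] plate [37 37 39] wall [29 29 28] [164 163 164]
pot rim w (array([ 0.6262269, -0.205102 ]), np.float64(0.06768834668645239), 670)
pot rim top (array([ 0.62459476, -0.206835  ]), np.float64(0.06775286970760118), 209)
triang pot [ 0.62368332 -0.20567429  0.1076807 ]
lid? (array([ 0.42438417, -0.16284569]), np.float64(0.0716849076684226), 261)
ear px [397.66336634 138.97029703] [  0   0  45  26 505]
ear rect ((0.5880938172340393, -0.28735512495040894), (0.03583119437098503, 0.06728896498680115), 64.50901794433594)
ear centroid [ 0.5889213  -0.29152703] 0.09413284772400406 pot yaw -0.40749199543221687
```

Call:
{"name": "jog_arm", "arguments": {"motion": [{"tx": 0.03, "ty": -0.02, "tz": 0.04, "rx": 0, "ry": 0, "rz": 0}, {"tx": 0.06, "ty": -0.045, "tz": 0.09, "rx": 0, "ry": 0, "rz": 0}, {"tx": 0.09, "ty": -0.07, "tz": 0.135, "rx": 0, "ry": 0, "rz": 0}, {"tx": 0.126, "ty": -0.092, "tz": 0.17, "rx": 0, "ry": 0, "rz": 0}, {"tx": 0.126, "ty": -0.092, "tz": 0.22, "rx": 0, "ry": 0, "rz": 0}, {"tx": 0.126, "ty": -0.092, "tz": 0.26, "rx": 0, "ry": 0, "rz": 0}, {"tx": 0.126, "ty": -0.092, "tz": 0.28, "rx": 0, "ry": 0, "rz": 0}, {"tx": 0.126, "ty": -0.092, "tz": 0.28, "rx": 0, "ry": 0, "rz": 0}]}}

```text
time: 2.25
tool_pos: [0.4199, -0.1671, 0.1185]
tool_rot: [[0.438, 0.899, -0.004], [0.899, -0.438, 0.002], [-0.0, -0.004, -1.0]]
wrist_force: [0.4, 0.3, 0.3]
width: 0.0928
gripper_force: 0.0
```

```bash
cat > st.py <<'E'
from h import *
s=telemetry.state();R=np.array(s["tool_rot"]);p=np.array(s["tool_pos"])
def go(X): print("->",X,"tool d",np.round(R.T@(np.array(X)-p),4))
print(s["time"],np.round(p,4),"yaw",np.arctan2(R[1,0],R[0,0]),np.round(R[2],3),"q",np.round(s["qpos"],2),"w",s["width"],s["wrist_force"])
E
python3 - <<'E'
from st import *
p,im=snap("wrist","w3");go([.4232,-.1646,.036])
E
```

```text
2.25 [ 0.4199 -0.1671  0.1185] yaw 1.1170342896504497 [-0.    -0.004 -1.   ] q [-0.49 -0.23  1.97 -0.    1.41 -0.04] w 0.09284206340230225 [0.3804769  0.30850842 0.2717753 ]
-> [0.4232, -0.1646, 0.036] tool d [0.0037 0.0022 0.0825]
```

View pics/w3.png

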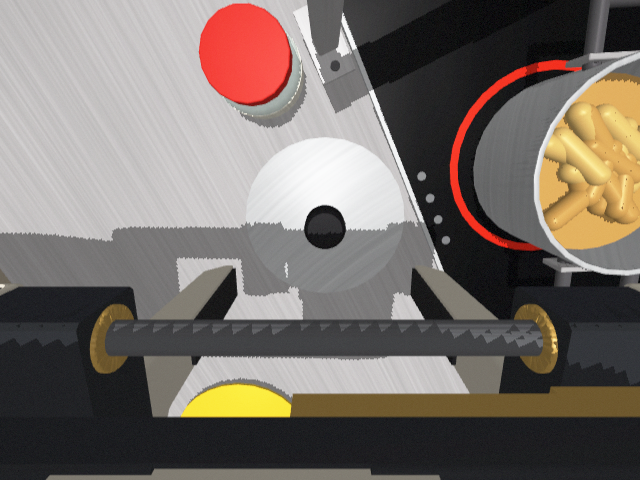

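The knob is at (325,227), centred between the fingers.

Call:
{"name": "jog_arm", "arguments": {"motion": [{"tx": 0, "ty": 0, "tz": 0.03, "rx": 0, "ry": 0, "rz": 0}, {"tx": 0, "ty": 0, "tz": 0.055, "rx": 0, "ry": 0, "rz": 0}, {"tx": 0, "ty": 0, "tz": 0.075, "rx": 0, "ry": 0, "rz": 0}, {"tx": 0, "ty": 0, "tz": 0.084, "rx": 0, "ry": 0, "rz": 0}, {"tx": 0, "ty": 0, "tz": 0.084, "rx": 0, "ry": 0, "rz": 0}, {"tx": 0, "ty": 0, "tz": 0.084, "rx": 0, "ry": 0, "rz": 0}]}}

```text
time: 3.05
tool_pos: [0.4229, -0.1674, 0.0378]
tool_rot: [[0.437, 0.9, 0.002], [0.9, -0.437, -0.001], [-0.0, 0.002, -1.0]]
wrist_force: [-0.4, 0.5, 0.4]
width: 0.0931
gripper_force: 0.0
```

```bash
python3 - <<'E'
from st import *
W=camera_params("wrist");im=camera("wrist")
go([.4232,-.1646,.036])
m=(im.max(2)<45).astype(np.uint8);n,l,S,c=cv2.connectedComponentsWithStats(m[180:285,240:410])
for i in range(1,n):
    if S[i,4]>150:
        q=c[i]+[240,180];print(S[i],q,onz(W,q,.045))
E
```

```text
3.05 [ 0.4229 -0.1674  0.0378] yaw 1.1189594664949123 [-0.     0.002 -1.   ] q [-0.49 -0.14  2.05  0.    1.23 -0.04] w 0.09312281105087615 [-0.37209012  0.47604159  0.43123529]
-> [0.4232, -0.1646, 0.036] tool d [ 0.0026 -0.001   0.0018]
[  51   49   58   56 2557] [319.63081736 258.6276887 ] [ 0.42428724 -0.16172984  0.045     ]
```

Call:
{"name": "jog_arm", "arguments": {"motion": [{"tx": 0.003, "ty": 0, "tz": 0, "rx": 0, "ry": 0, "rz": 0}, {"tx": 0.003, "ty": 0, "tz": 0, "rx": 0, "ry": 0, "rz": 0}]}}

```text
time: 3.35
tool_pos: [0.4237, -0.164, 0.0368]
tool_rot: [[0.436, 0.9, 0.001], [0.9, -0.436, -0.0], [0.0, 0.001, -1.0]]
wrist_force: [0.4, 0.4, -0.1]
width: 0.093
gripper_force: 0.0
```

Call:
{"name": "jog_arm", "arguments": {"motion": [{"tx": 0, "ty": 0, "tz": 0, "rx": 0, "ry": 0, "rz": 0}, {"tx": 0, "ty": 0, "tz": 0, "rx": 0, "ry": 0, "rz": 0}, {"tx": 0, "ty": 0, "tz": 0, "rx": 0, "ry": 0, "rz": 0}, {"tx": 0, "ty": 0, "tz": 0, "rx": 0, "ry": 0, "rz": 0}, {"tx": 0, "ty": 0, "tz": 0, "rx": 0, "ry": 0, "rz": 0}, {"tx": 0, "ty": 0, "tz": 0, "rx": 0, "ry": 0, "rz": 0}, {"tx": 0, "ty": 0, "tz": 0, "rx": 0, "ry": 0, "rz": 0}], "claw": 0}}

```text
time: 4.22
tool_pos: [0.4233, -0.1641, 0.0364]
tool_rot: [[0.436, 0.9, -0.0], [0.9, -0.436, 0.0], [0.0, -0.0, -1.0]]
wrist_force: [-0.1, -0.2, -0.1]
width: 0.0276
gripper_force: 0.0
```

Call:
{"name": "jog_arm", "arguments": {"motion": [{"tx": 0, "ty": 0, "tz": -0.01, "rx": 0, "ry": 0, "rz": 0}, {"tx": 0, "ty": 0, "tz": -0.03, "rx": 0, "ry": 0, "rz": 0}, {"tx": 0, "ty": 0, "tz": -0.06, "rx": 0, "ry": 0, "rz": 0}, {"tx": 0, "ty": 0, "tz": -0.09, "rx": 0, "ry": 0, "rz": 0}, {"tx": 0, "ty": 0, "tz": -0.12, "rx": 0, "ry": 0, "rz": 0}, {"tx": 0, "ty": 0, "tz": -0.14, "rx": 0, "ry": 0, "rz": 0}, {"tx": 0, "ty": 0, "tz": -0.14, "rx": 0, "ry": 0, "rz": 0}, {"tx": 0, "ty": 0, "tz": -0.14, "rx": 0, "ry": 0, "rz": 0}]}}

```text
time: 5.22
tool_pos: [0.423, -0.1639, 0.1758]
tool_rot: [[0.436, 0.9, -0.001], [0.9, -0.436, 0.0], [0.0, -0.001, -1.0]]
wrist_force: [-1.2, 0.6, -0.1]
width: 0.0007
gripper_force: 0.0
```

```bash
cat > pot.py <<'E'
from h import *
def circ(Q):
    for k in range(8):
        A=np.c_[2*Q,np.ones(len(Q))];s=np.linalg.lstsq(A,(Q**2).sum(1),rcond=None)[0];r=np.sqrt(s[2]+s[0]**2+s[1]**2)
        e=np.abs(np.linalg.norm(Q-s[:2],axis=1)-r);Q=Q[e<max(.0025,np.percentile(e,90))]
    return s[:2],r,len(Q)
def silver(name,c,z,half=.1,thr=165,P=None,im=None):
    "biggest bright grey blob near world c, contour cast on plane z, circle"
    P=P or camera_params(name);im=camera(name) if im is None else im
    u=proj(P,[c[0],c[1],z]);h=int(half*f(P)/(np.array(P["R"])@[c[0],c[1],z]+P["t"])[2])
    x0,y0=max(0,int(u[0])-h),max(0,int(u[1])-h);k=im[y0:int(u[1])+h,x0:int(u[0])+h]
    m=((k.min(2)>thr)&(k.max(2).astype(int)-k.min(2)<25)).astype(np.uint8)
    C=max(cv2.findContours(m,0,1)[0],key=cv2.contourArea).reshape(-1,2)+[x0,y0]
    return circ(np.array([onz(P,q,z)[:2] for q in C]))
E
python3 - <<'E'
from st import *
from pot import *
T,im=snap("top","t2")
z=p[2]-.036
print(silver("top",p,z+.013,P=T,im=im)); go([.6254,-.2060,.176])
E
```

```text
5.225 [ 0.423  -0.1639  0.1758] yaw 1.119209245688761 [ 0.    -0.001 -1.   ] q [-0.48 -0.27  1.9   0.    1.52 -0.03] w 0.0006704910169925868 [-1.17123084  0.55621727 -0.09635729]
(array([ 0.39053524, -0.15342534]), np.float64(0.08893848439955634), 87)
-> [0.6254, -0.206, 0.176] tool d [ 0.0505  0.2005 -0.0003]
```

View pics/t2.png

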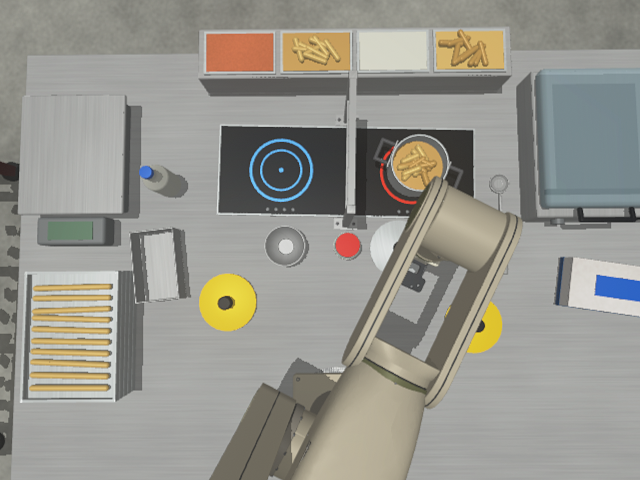

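The fingers shut fully, so the knob was missed. I'll look with the wrist camera.

```bash
python3 - <<'E'
from st import *
P,im=snap("wrist","w4")
print(proj(P,p),proj(P,p+R[:,2]*.011))
m=(im.max(2)<50).astype(np.uint8);n,l,S,c=cv2.connectedComponentsWithStats(m)
for i in range(1,n):
    if 150<S[i,4]<4000: q=c[i];print(S[i],q,onz(P,q,.045))
E
```

```text
5.275 [ 0.4227 -0.1638  0.1753] yaw 1.1191949119740736 [ 0.    -0.002 -1.   ] q [-0.48 -0.27  1.9  -0.    1.52 -0.03] w 0.0002468678567120603 [-0.04770608 -0.36438022 -0.36061563]
[321.76738933 263.70807618] [321.82857221 258.00773167]
[ 543   41   53   38 1688] [568.61552133  59.21030806] [ 0.6820125  -0.12818813  0.045     ]
[ 436   88   91  145 1950] [461.06666667 152.37435897] [ 0.56887264 -0.16239917  0.045     ]
[307 201  33  35 578] [322.8633218  220.06228374] [ 0.42289511 -0.16431473  0.045     ]
[ 576  222   64   57 1520] [610.63026316 252.37763158] [ 0.67193546 -0.32218073  0.045     ]
[523 254  43  24 894] [543.10961969 265.25615213] [ 0.60607295 -0.30572058  0.045     ]
```

View pics/w4.png

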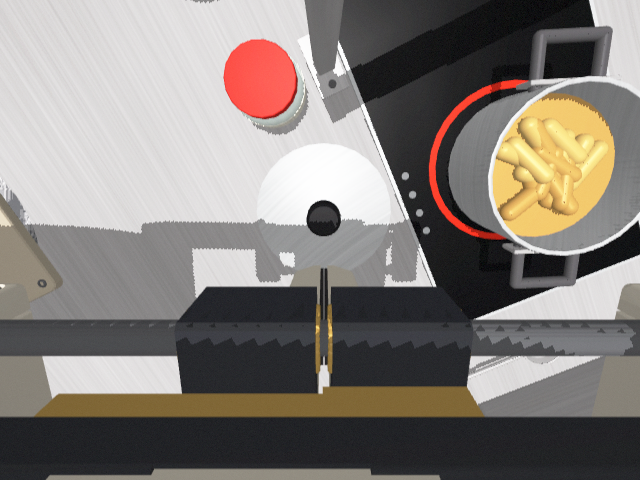

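The lid has not moved: the knob is still at (323,220), world (.423,-.164). The fingers closed above it. The tip appears at row 268 and should be at 258 or less, so the tip looks higher than I assumed. I'll check against the side camera with the expected points marked.

```bash
python3 - <<'E'
from st import *
P,im=snap("side","s4");im=im[...,::-1].copy();k=3
u=proj(P,p);x0,y0=int(u[0])-85,int(u[1])-110
c=cv2.resize(im[y0:y0+195,x0:x0+200],None,fx=k,fy=k,interpolation=cv2.INTER_NEAREST)
for h,col in((-.011,(0,0,255)),(0,(0,255,0)),(.03,(255,0,0)),(.073,(0,255,255))):
    q=(proj(P,p+[0,0,h])-[x0,y0])*k;cv2.circle(c,(int(q[0]),int(q[1])),3,col,-1);print(h,q,proj(P,p+[0,0,h]))
cv2.imwrite("pics/c4.png",c)
E
```

```text
5.325 [ 0.4226 -0.1637  0.1752] yaw 1.119180597516175 [ 0.    -0.002 -1.   ] q [-0.48 -0.27  1.9   0.    1.52 -0.03] w 0.0003997722053470644 [ 0.32776268 -0.25008689 -0.08651862]
-0.011 [256.73798405 342.35189646] [361.57932802 192.11729882]
0 [257.40627586 332.37796886] [361.80209195 188.79265629]
0.03 [259.26876156 304.58128277] [362.42292052 179.52709426]
0.073 [262.04474588 263.15107781] [363.34824863 165.71702594]
```

View pics/c4.png

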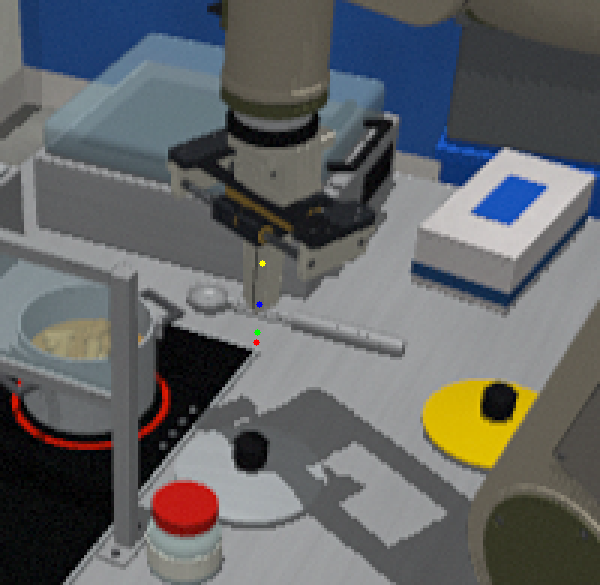

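The side crop marks the expected tip in red at (257,342), but the real finger ends at about (260,309). The tips are therefore about 25 mm above the reported TCP, not 11 mm below it. I'll measure this in both views.

```bash
python3 - <<'E'
from st import *
W=camera_params("wrist");S=camera_params("side")
for h in np.arange(-.011,.05,.006):
    print(round(h,3),"wrist",np.round(proj(W,p-R[:,2]*h+R[:,0]*.0075),1),np.round(proj(W,p-R[:,2]*h),1),"side",np.round(proj(S,p+[0,0,h]),1))
b=cv2.imread("pics/s4.png");print("side col",[(y,b[y,361:366].mean(1).astype(int).tolist()) for y in range(172,188,1)])
w=cv2.imread("pics/w4.png");print("wrist",[(y,w[y,319:329].mean(1).astype(int).tolist()) for y in range(254,284,2)])
E
```

```text
5.375 [ 0.4226 -0.1637  0.1752] yaw 1.1191762443570714 [ 0.    -0.002 -1.   ] q [-0.48 -0.27  1.9   0.    1.52 -0.03] w 0.00070308555346557 [-0.39600771 -0.25179132 -0.36741308]
-0.011 wrist [321.8 246.9] [321.8 258. ] side [361.6 192.1]
-0.005 wrist [321.8 249.6] [321.8 261. ] side [361.7 190.3]
0.001 wrist [321.8 252.5] [321.8 264.2] side [361.8 188.5]
0.007 wrist [321.7 255.6] [321.7 267.6] side [361.9 186.6]
0.013 wrist [321.7 258.9] [321.7 271.2] side [362.1 184.8]
0.019 wrist [321.6 262.4] [321.7 275. ] side [362.2 182.9]
0.025 wrist [321.6 266.1] [321.6 279.1] side [362.3 181.1]
0.031 wrist [321.6 270. ] [321.6 283.4] side [362.4 179.2]
0.037 wrist [321.5 274.2] [321.5 288.1] side [362.6 177.3]
0.043 wrist [321.5 278.8] [321.5 293. ] side [362.7 175.4]
0.049 wrist [321.4 283.6] [321.4 298.4] side [362.8 173.5]
side col [(172, [101, 104, 101, 104, 105]), (173, [98, 101, 103, 105, 102]), (174, [99, 104, 104, 105, 104]), (175, [100, 101, 103, 112, 106]), (176, [101, 104, 104, 110, 105]), (177, [98, 103, 100, 108, 106]), (178, [99, 103, 99, 107, 104]), (179, [100, 102, 101, 105, 1
[... 409 characters left out ...]
52, 150, 150, 149, 150, 154, 155, 150, 150, 149]), (260, [147, 150, 152, 151, 153, 151, 148, 149, 146, 148]), (262, [152, 152, 148, 149, 150, 147, 149, 148, 149, 150]), (264, [150, 148, 147, 148, 147, 148, 148, 150, 150, 154]), (266, [139, 145, 150, 149, 149, 149, 151, 154, 146, 141]), (268, [138, 124, 83, 83, 106, 123, 84, 88, 126, 140]), (270, [140, 109, 34, 36, 96, 92, 30, 35, 100, 141]), (272, [141, 84, 28, 32, 91, 90, 30, 38, 86, 141]), (274, [140, 84, 29, 34, 92, 90, 28, 29, 88, 140]), (276, [139, 82, 32, 35, 83, 84, 30, 32, 88, 143]), (278, [142, 81, 31, 35, 83, 81, 28, 32, 85, 140]), (280, [138, 58, 30, 34, 83, 80, 30, 31, 74, 140]), (282, [139, 58, 34, 35, 83, 83, 29, 31, 63, 142])]
```

Both views put the tips 24 to 27 mm above the reported TCP, so I'll work with a 36 mm offset. I open and descend to TCP z≈0, which puts the tips at about 25 mm.

Call:
{"name": "jog_arm", "arguments": {"motion": [{"tx": 0, "ty": 0, "tz": 0.02, "rx": 0, "ry": 0, "rz": 0}, {"tx": 0, "ty": 0, "tz": 0.04, "rx": 0, "ry": 0, "rz": 0}, {"tx": 0, "ty": 0, "tz": 0.06, "rx": 0, "ry": 0, "rz": 0}, {"tx": 0, "ty": 0, "tz": 0.075, "rx": 0, "ry": 0, "rz": 0}, {"tx": 0, "ty": 0, "tz": 0.085, "rx": 0, "ry": 0, "rz": 0}, {"tx": 0, "ty": 0, "tz": 0.09, "rx": 0, "ry": 0, "rz": 0}, {"tx": 0, "ty": 0, "tz": 0.095, "rx": 0, "ry": 0, "rz": 0}, {"tx": 0, "ty": 0, "tz": 0.1, "rx": 0, "ry": 0, "rz": 0}], "claw": 100}}

```text
time: 6.38
tool_pos: [0.4237, -0.1643, 0.0766]
tool_rot: [[0.436, 0.9, 0.001], [0.9, -0.436, -0.0], [-0.0, 0.001, -1.0]]
wrist_force: [-0.1, -0.1, -0.6]
width: 0.0757
gripper_force: 0.0
```

Call:
{"name": "jog_arm", "arguments": {"motion": [{"tx": 0, "ty": 0, "tz": 0.02, "rx": 0, "ry": 0, "rz": 0}, {"tx": 0, "ty": 0, "tz": 0.04, "rx": 0, "ry": 0, "rz": 0}, {"tx": 0, "ty": 0, "tz": 0.055, "rx": 0, "ry": 0, "rz": 0}, {"tx": 0, "ty": 0, "tz": 0.065, "rx": 0, "ry": 0, "rz": 0}, {"tx": 0, "ty": 0, "tz": 0.072, "rx": 0, "ry": 0, "rz": 0}, {"tx": 0, "ty": 0, "tz": 0.076, "rx": 0, "ry": 0, "rz": 0}, {"tx": 0, "ty": 0, "tz": 0.076, "rx": 0, "ry": 0, "rz": 0}]}}

```text
time: 7.25
tool_pos: [0.4234, -0.1641, 0.0005]
tool_rot: [[0.436, 0.9, -0.0], [0.9, -0.436, -0.0], [-0.0, -0.0, -1.0]]
wrist_force: [0.2, 0.3, -0.1]
width: 0.0931
gripper_force: 0.0
```

Call:
{"name": "jog_arm", "arguments": {"motion": [{"tx": 0, "ty": 0, "tz": 0, "rx": 0, "ry": 0, "rz": 0}, {"tx": 0, "ty": 0, "tz": 0, "rx": 0, "ry": 0, "rz": 0}, {"tx": 0, "ty": 0, "tz": 0, "rx": 0, "ry": 0, "rz": 0}, {"tx": 0, "ty": 0, "tz": 0, "rx": 0, "ry": 0, "rz": 0}, {"tx": 0, "ty": 0, "tz": 0, "rx": 0, "ry": 0, "rz": 0}, {"tx": 0, "ty": 0, "tz": 0, "rx": 0, "ry": 0, "rz": 0}, {"tx": 0, "ty": 0, "tz": 0, "rx": 0, "ry": 0, "rz": 0}, {"tx": 0, "ty": 0, "tz": 0, "rx": 0, "ry": 0, "rz": 0}], "claw": 0}}

```text
time: 8.25
tool_pos: [0.4232, -0.1641, 0.0004]
tool_rot: [[0.436, 0.9, -0.0], [0.9, -0.436, 0.0], [-0.0, -0.0, -1.0]]
wrist_force: [-0.5, 0.1, 1.2]
width: 0.0331
gripper_force: 30.0
```

Call:
{"name": "jog_arm", "arguments": {"motion": [{"tx": 0, "ty": 0, "tz": -0.01, "rx": 0, "ry": 0, "rz": 0}, {"tx": 0, "ty": 0, "tz": -0.03, "rx": 0, "ry": 0, "rz": 0}, {"tx": 0, "ty": 0, "tz": -0.06, "rx": 0, "ry": 0, "rz": 0}, {"tx": 0, "ty": 0, "tz": -0.09, "rx": 0, "ry": 0, "rz": 0}, {"tx": 0, "ty": 0, "tz": -0.12, "rx": 0, "ry": 0, "rz": 0}, {"tx": 0, "ty": 0, "tz": -0.14, "rx": 0, "ry": 0, "rz": 0}, {"tx": 0, "ty": 0, "tz": -0.15, "rx": 0, "ry": 0, "rz": 0}, {"tx": 0, "ty": 0, "tz": -0.15, "rx": 0, "ry": 0, "rz": 0}]}}

```text
time: 9.25
tool_pos: [0.4236, -0.1643, 0.151]
tool_rot: [[0.436, 0.9, 0.001], [0.9, -0.436, -0.001], [-0.0, 0.001, -1.0]]
wrist_force: [-0.1, 0.4, -2.5]
width: 0.033
gripper_force: 30.0
```

```bash
python3 - <<'E'
from st import *
P,im=snap("wrist","w5");np.save("w5.npy",np.r_[np.array(P["R"]).ravel(),P["t"]])
# knob axis vs TCP & pot from this view
go([.6254,-.2060,.15])
from pot import *
Q=[]
m=((im.min(2)>175)&(im.max(2).astype(int)-im.min(2)<25))
ys,xs=np.nonzero(m);Q=np.array([onz(P,(x,y),.101)[:2] for x,y in zip(xs,ys)])
d=np.linalg.norm(Q-[.6254,-.206],axis=1);Q=Q[(d>.06)&(d<.076)];print("rim",circ(Q))
m=(im.max(2)>0)
# lid edge front: bright lid contour at z=p2+.013
k=((im.min(2)>150)&(im.max(2).astype(int)-im.min(2)<25)).astype(np.uint8)
for z in(.008,.013):
    ys,xs=np.nonzero(cv2.Canny(im,60,150));Q=np.array([onz(P,(x,y),p[2]+z)[:2] for x,y in zip(xs,ys)])
    v=(Q-p[:2]);a=v@R[:2,0];d=np.linalg.norm(v,axis=1);q=Q[(d>.065)&(d<.082)&(a>.015)];print("lid",z,len(q),circ(q))
E
```

```text
9.25 [ 0.4236 -0.1643  0.151 ] yaw 1.1191212234554928 [-0.     0.001 -1.   ] q [-0.48 -0.25  1.93  0.    1.47 -0.03] w 0.03297142223208746 [-0.06670462  0.43747481 -2.53091572]
-> [0.6254, -0.206, 0.15] tool d [0.0505 0.1997 0.0012]
rim (array([ 0.62611132, -0.20519922]), np.float64(0.06783166080179848), 1737)
lid 0.008 623 (array([ 0.42467733, -0.1652082 ]), np.float64(0.07437310716326714), 460)
lid 0.013 688 (array([ 0.42563859, -0.16331084]), np.float64(0.07217313155156595), 471)
```

Call:
{"name": "jog_arm", "arguments": {"motion": [{"tx": 0.01, "ty": 0.03, "tz": 0, "rx": 0, "ry": 0, "rz": 0}, {"tx": 0.02, "ty": 0.07, "tz": 0, "rx": 0, "ry": 0, "rz": 0}, {"tx": 0.03, "ty": 0.11, "tz": 0, "rx": 0, "ry": 0, "rz": 0}, {"tx": 0.04, "ty": 0.15, "tz": 0, "rx": 0, "ry": 0, "rz": 0}, {"tx": 0.047, "ty": 0.18, "tz": 0, "rx": 0, "ry": 0, "rz": 0}, {"tx": 0.0506, "ty": 0.199, "tz": 0, "rx": 0, "ry": 0, "rz": 0}, {"tx": 0.0506, "ty": 0.199, "tz": 0, "rx": 0, "ry": 0, "rz": 0}, {"tx": 0.0506, "ty": 0.199, "tz": 0.02, "rx": 0, "ry": 0, "rz": 0}]}}

```text
time: 10.3
tool_pos: [0.6248, -0.2056, 0.1307]
tool_rot: [[0.436, 0.9, 0.002], [0.9, -0.436, -0.001], [0.0, 0.002, -1.0]]
wrist_force: [0.2, -0.1, -3.0]
width: 0.0332
gripper_force: 30.0
```

```bash
python3 - <<'E'
from st import *
go([.6245,-.2054,.093])
E
```

```text
10.3 [ 0.6248 -0.2056  0.1307] yaw 1.1192042181362631 [ 0.     0.002 -1.   ] q [-0.4   0.31  1.39 -0.    1.44  0.06] w 0.03317033863749603 [ 0.15853351 -0.13067151 -3.00609701]
-> [0.6245, -0.2054, 0.093] tool d [ 0.0001 -0.0005  0.0377]
```

Position is good. Lower gently.

Call:
{"name": "jog_arm", "arguments": {"motion": [{"tx": 0, "ty": 0, "tz": 0.012, "rx": 0, "ry": 0, "rz": 0}, {"tx": 0, "ty": 0, "tz": 0.022, "rx": 0, "ry": 0, "rz": 0}, {"tx": 0, "ty": 0, "tz": 0.029, "rx": 0, "ry": 0, "rz": 0}, {"tx": 0, "ty": 0, "tz": 0.033, "rx": 0, "ry": 0, "rz": 0}, {"tx": 0, "ty": 0, "tz": 0.035, "rx": 0, "ry": 0, "rz": 0}, {"tx": 0, "ty": 0, "tz": 0.035, "rx": 0, "ry": 0, "rz": 0}]}}

```text
time: 11.05
tool_pos: [0.6246, -0.2055, 0.0957]
tool_rot: [[0.436, 0.9, 0.0], [0.9, -0.436, -0.0], [0.0, 0.0, -1.0]]
wrist_force: [0.7, 0.4, -2.3]
width: 0.0331
gripper_force: 30.0
```

Call:
{"name": "jog_arm", "arguments": {"motion": [{"tx": 0, "ty": 0, "tz": 0.001, "rx": 0, "ry": 0, "rz": 0}, {"tx": 0, "ty": 0, "tz": 0.0015, "rx": 0, "ry": 0, "rz": 0}, {"tx": 0, "ty": 0, "tz": 0.002, "rx": 0, "ry": 0, "rz": 0}]}}

```text
time: 11.42
tool_pos: [0.6245, -0.2055, 0.0935]
tool_rot: [[0.436, 0.9, 0.0], [0.9, -0.436, -0.0], [0.0, 0.0, -1.0]]
wrist_force: [0.1, -0.4, -0.2]
width: 0.0334
gripper_force: 30.0
```

Call:
{"name": "jog_arm", "arguments": {"motion": [{"tx": 0, "ty": 0, "tz": 0, "rx": 0, "ry": 0, "rz": 0}, {"tx": 0, "ty": 0, "tz": 0, "rx": 0, "ry": 0, "rz": 0}, {"tx": 0, "ty": 0, "tz": 0, "rx": 0, "ry": 0, "rz": 0}, {"tx": 0, "ty": 0, "tz": 0, "rx": 0, "ry": 0, "rz": 0}, {"tx": 0, "ty": 0, "tz": -0.02, "rx": 0, "ry": 0, "rz": 0}, {"tx": 0, "ty": 0, "tz": -0.05, "rx": 0, "ry": 0, "rz": 0}, {"tx": 0, "ty": 0, "tz": -0.08, "rx": 0, "ry": 0, "rz": 0}, {"tx": 0, "ty": 0, "tz": -0.1, "rx": 0, "ry": 0, "rz": 0}], "claw": 100}}

```text
time: 12.42
tool_pos: [0.6254, -0.2058, 0.197]
tool_rot: [[0.436, 0.9, 0.003], [0.9, -0.436, -0.001], [0.0, 0.004, -1.0]]
wrist_force: [-0.0, -0.4, 0.3]
width: 0.0928
gripper_force: 0.0
```

```bash
python3 - <<'E'
from st import *
go([.5895,-.2863,.193])
P=camera_params("side");im=camera("side");cv2.imwrite("pics/s6.png",im[...,::-1])
T=camera_params("top");
m=(im.max(2)<50).astype(np.uint8);u=proj(P,[.6245,-.2055,.138]);print(u)
x0,y0=int(u[0])-18,int(u[1])-18
n,l,S,c=cv2.connectedComponentsWithStats(m[y0:y0+36,x0:x0+36])
for i in range(1,n):
    if S[i,4]>25: print(S[i],c[i]+[x0,y0],onz(P,c[i]+[x0,y0],.138))
E
```

```text
12.425 [ 0.6254 -0.2058  0.197 ] yaw 1.1192276118220308 [ 0.     0.004 -1.   ] q [-0.4   0.28  1.3   0.    1.55  0.06] w 0.09276451224251302 [-0.02188873 -0.43006092  0.33506026]
-> [0.5895, -0.2863, 0.193] tool d [-0.0881  0.0028  0.004 ]
[304.17764467 173.96948004]
```

Call:
{"name": "jog_arm", "arguments": {"motion": [{"tx": -0.03, "ty": 0.001, "tz": 0, "rx": 0, "ry": 0, "rz": -0.02}, {"tx": -0.07, "ty": 0.003, "tz": 0, "rx": 0, "ry": 0, "rz": -0.04}, {"tx": -0.1, "ty": 0.003, "tz": 0, "rx": 0, "ry": 0, "rz": -0.04}, {"tx": -0.1, "ty": 0.003, "tz": 0, "rx": 0, "ry": 0, "rz": -0.04}, {"tx": -0.1, "ty": 0.003, "tz": 0, "rx": 0, "ry": 0, "rz": -0.04}]}}

```text
time: 13.1
tool_pos: [0.5836, -0.2961, 0.1932]
tool_rot: [[0.408, 0.913, -0.0], [0.913, -0.408, 0.001], [0.001, -0.0, -1.0]]
wrist_force: [-0.4, 0.5, -0.2]
width: 0.0932
gripper_force: 0.0
```

```bash
cat > ear.py <<'E'
from st import *
from pot import circ
def look(c,yaw,s,name):
    "c pot centre guess, yaw guess, s=-1 ear b / +1 ear a"
    P,im=snap("wrist",name)
    e=np.array([-np.sin(yaw),np.cos(yaw)])*s
    mx=im.max(2).astype(int);sat=mx-im.min(2)
    ys,xs=np.nonzero((mx>52)&(mx<130)&(sat<16));Q=np.array([onz(P,q,.076)[:2] for q in zip(xs,ys)]);v=Q-c
    a=v@e;b=v@[-e[1],e[0]];k=(a>.084)&(a<.112)&(abs(b)<.04);E=Q[k]
    print("ear n",k.sum(),cv2.minAreaRect(E.astype(np.float32)),"mean",E.mean(0))
    ys,xs=np.nonzero(cv2.Canny(im,60,150));Q=np.array([onz(P,q,.106)[:2] for q in zip(xs,ys)]);d=np.linalg.norm(Q-c,axis=1);r=circ(Q[(d>.066)&(d<.080)]);print("lid",r)
    m=(mx<50).astype(np.uint8);u=proj(P,[*c,.138]);x0,y0=int(u[0])-45,max(0,int(u[1])-45)
    n,l,S,ce=cv2.connectedComponentsWithStats(m[y0:y0+90,x0:x0+90]);i=1+np.argmax(S[1:,4]);q=ce[i]+[x0,y0];print("knob",S[i],onz(P,q,.138))
    w=E.mean(0)-r[0];print("yaw",np.arctan2(-s*w[0],s*w[1]),np.linalg.norm(w))
E
python3 - <<'E'
from ear import *
look(np.array([.6255,-.2058]),-.42,-1,"w6")
E
```

```text
13.1 [ 0.5836 -0.2961  0.1932] yaw 1.1504501665881521 [ 0.001 -0.    -1.   ] q [-0.55  0.28  1.32  0.    1.55 -0.13] w 0.09319684892560398 [-0.40347128  0.48611991 -0.18667142]
ear n 888 ((0.5879996418952942, -0.2944199740886688), (0.023330584168434143, 0.05996073782444), 65.95272064208984) mean [ 0.58676721 -0.29707342]
lid (array([ 0.62580323, -0.20527574]), np.float64(0.07247549873801755), 704)
knob [ 21  19  49  52 531] [ 0.62476744 -0.2072973   0.138     ]
yaw -0.4020737361780893 0.09975281732894838
```

View pics/w6.png

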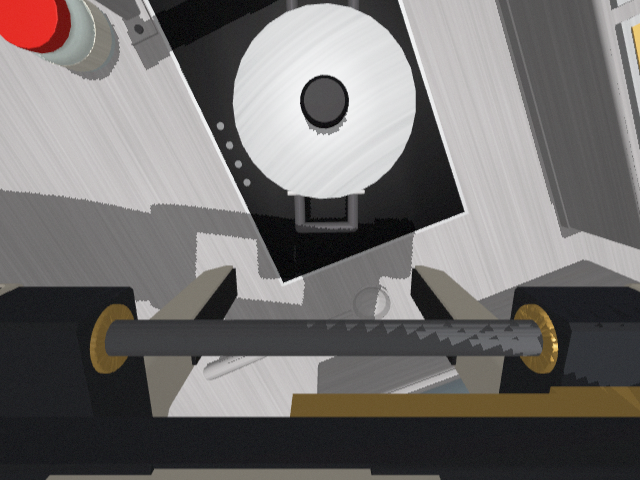

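The lid is seated on the pot: lid ellipse centred at (324,100), radius 72 mm. The ear is at cols 297–358, rows 195–231, aligned between the fingers. I advance 11 mm and lower onto the ear.

Call:
{"name": "jog_arm", "arguments": {"motion": [{"tx": 0.011, "ty": 0.001, "tz": 0.03, "rx": 0, "ry": 0, "rz": 0}, {"tx": 0.011, "ty": 0.001, "tz": 0.06, "rx": 0, "ry": 0, "rz": 0}, {"tx": 0.011, "ty": 0.001, "tz": 0.09, "rx": 0, "ry": 0, "rz": 0}, {"tx": 0.011, "ty": 0.001, "tz": 0.115, "rx": 0, "ry": 0, "rz": 0}, {"tx": 0.011, "ty": 0.001, "tz": 0.135, "rx": 0, "ry": 0, "rz": 0}, {"tx": 0.011, "ty": 0.001, "tz": 0.15, "rx": 0, "ry": 0, "rz": 0}, {"tx": 0.011, "ty": 0.001, "tz": 0.16, "rx": 0, "ry": 0, "rz": 0}, {"tx": 0.011, "ty": 0.001, "tz": 0.16, "rx": 0, "ry": 0, "rz": 0}]}}

```text
time: 14.15
tool_pos: [0.5886, -0.2868, 0.0329]
tool_rot: [[0.408, 0.913, -0.001], [0.913, -0.408, 0.0], [0.0, -0.001, -1.0]]
wrist_force: [0.6, 1.0, -0.6]
width: 0.0929
gripper_force: 0.0
```

Call:
{"name": "jog_arm", "arguments": {"motion": [{"tx": 0, "ty": 0, "tz": 0, "rx": 0, "ry": 0, "rz": 0}, {"tx": 0, "ty": 0, "tz": 0, "rx": 0, "ry": 0, "rz": 0}, {"tx": 0, "ty": 0, "tz": 0, "rx": 0, "ry": 0, "rz": 0}, {"tx": 0, "ty": 0, "tz": 0, "rx": 0, "ry": 0, "rz": 0}, {"tx": 0, "ty": 0, "tz": 0, "rx": 0, "ry": 0, "rz": 0}, {"tx": 0, "ty": 0, "tz": 0, "rx": 0, "ry": 0, "rz": 0}, {"tx": 0, "ty": 0, "tz": 0, "rx": 0, "ry": 0, "rz": 0}], "claw": 0}}

```text
time: 15.02
tool_pos: [0.5892, -0.2873, 0.0338]
tool_rot: [[0.408, 0.913, 0.001], [0.913, -0.408, -0.0], [-0.0, 0.001, -1.0]]
wrist_force: [1.1, -0.8, 3.0]
width: 0.0586
gripper_force: 30.0
```

```bash
python3 - <<'E'
from st import *
camera("top")
E
```

```text
15.025 [ 0.5892 -0.2873  0.0338] yaw 1.1505308333007909 [-0.     0.001 -1.   ] q [-0.53  0.39  1.47 -0.    1.28 -0.11] w 0.05861481949282604 [ 1.124212   -0.83145056  2.98839882]
```

```bash
cat > plan.py <<'E'
import numpy as np
def plan(C0,C1,y0,y1,tyaw,s,n,frac0,frac1,off=0):
    "rows for the ear (s=-1 b,+1 a) while pot goes C0->C1, yaw y0->y1; smooth param from frac0..frac1; tool x yaw=tyaw at frac0"
    C0=np.array(C0);C1=np.array(C1)
    g=lambda t:3*t*t-2*t**3
    pose=lambda t:(C0+(C1-C0)*t+s*.088*np.array([-np.sin(y0+(y1-y0)*t),np.cos(y0+(y1-y0)*t)]),y0+(y1-y0)*t)
    a,ya=pose(frac0);x=np.array([np.cos(tyaw),np.sin(tyaw)]);y=np.array([np.sin(tyaw),-np.cos(tyaw)])
    for k in range(1,n+1):
        e,ye=pose(frac0+(frac1-frac0)*g(k/n));d=e-a
        print(f"tx {d@x:.4f} ty {d@y:.4f} rz {-(ye-ya)/.7854:.4f}",e.round(4))
    return tyaw+ye-ya
E
python3 - <<'E'
from plan import *
from h import *
S=camera_params("side")
# where would the wrist cam body sit in crop c4
p=np.array([.4226,-.1637,.1752]);W=None
c=p+np.array([.436,.9,0])*.069+[0,0,.195]
print("cam in c4",(proj(S,c)-[276,78])*3)
t=plan((.6246,-.2065),(.6246,-.060),-.42,-.026,1.1505,-1,7,0,.5)
print(t);t=plan((.6246,-.2065),(.6246,-.060),-.42,-.026,t,-1,7,.5,1);print(t)
E
```

```text
cam in c4 [204.56692852 159.2686039 ]
tx 0.0037 ty -0.0007 rz -0.0139 [ 0.5896 -0.2832]
tx 0.0133 ty -0.0025 rz -0.0497 [ 0.5919 -0.2737]
tx 0.0266 ty -0.0049 rz -0.0987 [ 0.595  -0.2606]
tx 0.0412 ty -0.0076 rz -0.1521 [ 0.5985 -0.2461]
tx 0.0547 ty -0.0101 rz -0.2011 [ 0.6018 -0.2328]
tx 0.0647 ty -0.0120 rz -0.2369 [ 0.6042 -0.2229]
tx 0.0686 ty -0.0127 rz -0.2508 [ 0.6051 -0.2191]
1.3475000000000001
tx 0.0040 ty 0.0001 rz -0.0139 [ 0.6061 -0.2152]
tx 0.0142 ty 0.0002 rz -0.0497 [ 0.6085 -0.2052]
tx 0.0284 ty 0.0004 rz -0.0987 [ 0.6118 -0.1915]
tx 0.0439 ty 0.0007 rz -0.1521 [ 0.6155 -0.1764]
tx 0.0584 ty 0.0008 rz -0.2011 [ 0.6189 -0.1623]
tx 0.0690 ty 0.0010 rz -0.2369 [ 0.6214 -0.152 ]
tx 0.0731 ty 0.0010 rz -0.2508 [ 0.6223 -0.148 ]
1.5445000000000002
```

Call:
{"name": "jog_arm", "arguments": {"motion": [{"tx": 0.004, "ty": -0.001, "tz": 0, "rx": 0, "ry": 0, "rz": -0.014}, {"tx": 0.013, "ty": -0.0025, "tz": 0, "rx": 0, "ry": 0, "rz": -0.05}, {"tx": 0.0266, "ty": -0.005, "tz": 0, "rx": 0, "ry": 0, "rz": -0.1}, {"tx": 0.041, "ty": -0.0075, "tz": 0, "rx": 0, "ry": 0, "rz": -0.15}, {"tx": 0.055, "ty": -0.01, "tz": 0, "rx": 0, "ry": 0, "rz": -0.2}, {"tx": 0.065, "ty": -0.012, "tz": 0, "rx": 0, "ry": 0, "rz": -0.237}, {"tx": 0.0686, "ty": -0.0127, "tz": 0, "rx": 0, "ry": 0, "rz": -0.251}, {"tx": 0.0686, "ty": -0.0127, "tz": 0, "rx": 0, "ry": 0, "rz": -0.251}]}}

```text
time: 16.08
tool_pos: [0.6057, -0.2197, 0.0338]
tool_rot: [[0.221, 0.975, 0.001], [0.975, -0.221, -0.001], [-0.001, 0.001, -1.0]]
wrist_force: [1.6, -3.9, 3.4]
width: 0.0591
gripper_force: 30.0
```

```bash
python3 - <<'E'
from st import *
from pot import *
P=camera_params("wrist");im=camera("wrist")
yw=np.arctan2(R[1,0],R[0,0])-np.pi/2;c=p[:2]+.088*np.array([-np.sin(yw),np.cos(yw)])
ys,xs=np.nonzero(cv2.Canny(im,60,150));Q=np.array([onz(P,q,.106)[:2] for q in zip(xs,ys)]);d=np.linalg.norm(Q-c,axis=1);print("exp",c,"lid",circ(Q[(d>.066)&(d<.080)]))
E
```

```text
16.075 [ 0.6057 -0.2197  0.0338] yaw 1.347991424647223 [-0.001  0.001 -1.   ] q [-0.43  0.36  1.51 -0.    1.27 -0.2 ] w 0.059051998064627347 [ 1.5823536  -3.92348592  3.43751965]
exp [ 0.62511357 -0.13384448] lid (array([ 0.62482051, -0.13197106]), np.float64(0.07218487456187751), 929)
```

The pot follows rigidly. Continue.

Call:
{"name": "jog_arm", "arguments": {"motion": [{"tx": 0.004, "ty": 0, "tz": 0, "rx": 0, "ry": 0, "rz": -0.014}, {"tx": 0.014, "ty": 0, "tz": 0, "rx": 0, "ry": 0, "rz": -0.05}, {"tx": 0.028, "ty": 0, "tz": 0, "rx": 0, "ry": 0, "rz": -0.1}, {"tx": 0.044, "ty": 0.0007, "tz": 0, "rx": 0, "ry": 0, "rz": -0.15}, {"tx": 0.058, "ty": 0.0008, "tz": 0, "rx": 0, "ry": 0, "rz": -0.2}, {"tx": 0.069, "ty": 0.001, "tz": 0, "rx": 0, "ry": 0, "rz": -0.237}, {"tx": 0.073, "ty": 0.001, "tz": 0, "rx": 0, "ry": 0, "rz": -0.251}, {"tx": 0.073, "ty": 0.001, "tz": 0, "rx": 0, "ry": 0, "rz": -0.251}]}}

```text
time: 17.12
tool_pos: [0.6227, -0.1487, 0.0338]
tool_rot: [[0.026, 1.0, 0.001], [1.0, -0.026, -0.001], [-0.001, 0.001, -1.0]]
wrist_force: [0.6, -4.2, 3.8]
width: 0.0591
gripper_force: 30.0
```

Call:
{"name": "jog_arm", "arguments": {"motion": [{"tx": 0, "ty": 0, "tz": 0, "rx": 0, "ry": 0, "rz": 0}, {"tx": 0, "ty": 0, "tz": 0, "rx": 0, "ry": 0, "rz": 0}, {"tx": 0, "ty": 0, "tz": 0, "rx": 0, "ry": 0, "rz": 0}, {"tx": 0, "ty": 0, "tz": 0, "rx": 0, "ry": 0, "rz": 0}, {"tx": 0, "ty": 0, "tz": -0.005, "rx": 0, "ry": 0, "rz": 0}], "claw": 100}}

```text
time: 17.75
tool_pos: [0.6219, -0.148, 0.038]
tool_rot: [[0.026, 1.0, -0.001], [1.0, -0.026, 0.0], [0.0, -0.001, -1.0]]
wrist_force: [-0.3, 0.1, 0.5]
width: 0.093
gripper_force: 0.0
```

```bash
python3 - <<'E'
from st import *
from pot import *
T=camera_params("top")
P=camera_params("wrist");im=camera("wrist");c=np.array([.6246,-.0595])
ys,xs=np.nonzero(cv2.Canny(im,60,150));Q=np.array([onz(P,q,.106)[:2] for q in zip(xs,ys)]);d=np.linalg.norm(Q-c,axis=1);print("lid",circ(Q[(d>.066)&(d<.080)]))
E
```

```text
17.75 [ 0.6219 -0.148   0.038 ] yaw 1.5448534224906465 [ 0.    -0.001 -1.   ] q [-0.31  0.35  1.52  0.    1.27 -0.29] w 0.0929669500919745 [-0.31624107  0.13294682  0.54920926]
lid (array([ 0.62445345, -0.05911498]), np.float64(0.07226645762450794), 1070)
```

Call:
{"name": "jog_arm", "arguments": {"motion": [{"tx": 0, "ty": 0, "tz": -0.04, "rx": 0, "ry": 0, "rz": 0}, {"tx": -0.01, "ty": 0, "tz": -0.09, "rx": 0, "ry": 0, "rz": 0}, {"tx": -0.03, "ty": 0, "tz": -0.14, "rx": 0, "ry": 0, "rz": 0}, {"tx": -0.03, "ty": 0, "tz": -0.19, "rx": 0, "ry": 0, "rz": 0}, {"tx": -0.03, "ty": 0, "tz": -0.24, "rx": 0, "ry": 0, "rz": 0}, {"tx": -0.03, "ty": 0, "tz": -0.29, "rx": 0, "ry": 0, "rz": 0}, {"tx": -0.03, "ty": 0, "tz": -0.34, "rx": 0, "ry": 0, "rz": 0}, {"tx": -0.03, "ty": 0, "tz": -0.36, "rx": 0, "ry": 0, "rz": 0}]}}

```text
time: 18.8
tool_pos: [0.6223, -0.1785, 0.4035]
tool_rot: [[0.026, 1.0, 0.006], [1.0, -0.026, -0.002], [-0.002, 0.006, -1.0]]
wrist_force: [0.9, 0.1, 0.1]
width: 0.0928
gripper_force: 0.0
```

```bash
python3 - <<'E'
from st import *
go([.6269,.0171,.40])
E
```

```text
18.8 [ 0.6223 -0.1785  0.4035] yaw 1.544901450662523 [-0.002  0.006 -1.   ] q [-0.36  0.28  0.93  0.    1.92 -0.33] w 0.09282160729679477 [0.94661622 0.07470388 0.0806334 ]
-> [0.6269, 0.0171, 0.4] tool d [ 0.1956 -0.0005  0.0031]
```

Call:
{"name": "jog_arm", "arguments": {"motion": [{"tx": 0.04, "ty": 0, "tz": 0, "rx": 0, "ry": 0, "rz": 0}, {"tx": 0.09, "ty": 0, "tz": 0, "rx": 0, "ry": 0, "rz": 0}, {"tx": 0.14, "ty": 0, "tz": 0, "rx": 0, "ry": -0.08, "rz": 0}, {"tx": 0.19, "ty": 0, "tz": 0, "rx": 0, "ry": -0.2, "rz": 0}, {"tx": 0.22, "ty": 0, "tz": 0, "rx": 0, "ry": -0.333, "rz": 0}, {"tx": 0.225, "ty": 0, "tz": 0.05, "rx": 0, "ry": -0.333, "rz": 0}, {"tx": 0.225, "ty": 0, "tz": 0.1, "rx": 0, "ry": -0.333, "rz": 0}, {"tx": 0.225, "ty": 0, "tz": 0.1, "rx": 0, "ry": -0.333, "rz": 0}]}}

```text
time: 19.8
tool_pos: [0.6246, 0.0467, 0.2929]
tool_rot: [[0.022, 1.0, -0.016], [0.965, -0.025, -0.26], [-0.26, -0.01, -0.966]]
wrist_force: [-0.3, -0.1, -0.9]
width: 0.093
gripper_force: 0.0
```

```bash
python3 - <<'E'
from ear import *
print(R.round(3).tolist());go([.6269,.0171,.0335]);go([.6269,.0171,.2])
look(np.array([.6245,-.0593]),-.026,1,"w7")
P=camera_params("wrist");print(proj(P,[.6269,.0285,.076]),proj(P,[.6245,-.0593,.106]))
E
```

```text
19.8 [0.6246 0.0467 0.2929] yaw 1.5483220045967874 [-0.26  -0.01  -0.966] q [ 0.16  0.25  1.2  -0.26  1.75  0.14] w 0.09304361306429193 [-0.33236242 -0.06170921 -0.85323078]
[[0.022, 1.0, -0.016], [0.965, -0.025, -0.26], [-0.26, -0.01, -0.966]]
-> [0.6269, 0.0171, 0.0335] tool d [0.0389 0.0057 0.2581]
-> [0.6269, 0.0171, 0.2] tool d [-0.0044  0.004   0.0974]
ear n 648 ((0.6260371208190918, 0.0371914766728878), (0.024607837200164795, 0.05908993259072304), 88.78143310546875) mean [0.62616268 0.03938338]
lid (array([ 0.62492488, -0.05813686]), np.float64(0.0725780074375939), 278)
knob [38 27 18  4 58] [ 0.62570984 -0.03611161  0.138     ]
yaw -0.012692137193205172 0.09752810112629189
[323.95343883 171.87045241] [323.71274036 246.28223841]
```

Call:
{"name": "jog_arm", "arguments": {"motion": [{"tx": -0.008, "ty": 0.002, "tz": 0.02, "rx": 0, "ry": 0, "rz": 0}, {"tx": -0.012, "ty": 0.004, "tz": 0.06, "rx": 0, "ry": 0, "rz": 0}, {"tx": -0.004, "ty": 0.004, "tz": 0.1, "rx": 0, "ry": 0, "rz": 0}, {"tx": 0.003, "ty": 0.004, "tz": 0.124, "rx": 0, "ry": 0, "rz": 0}, {"tx": 0.003, "ty": 0.004, "tz": 0.124, "rx": 0, "ry": 0, "rz": 0}, {"tx": 0.003, "ty": 0.004, "tz": 0.124, "rx": 0, "ry": 0, "rz": 0}]}}

```text
time: 20.6
tool_pos: [0.6323, 0.0168, 0.1807]
tool_rot: [[0.027, 1.0, -0.003], [0.966, -0.027, -0.258], [-0.258, 0.004, -0.966]]
wrist_force: [0.1, -0.8, -0.9]
width: 0.093
gripper_force: 0.0
```

```bash
python3 - <<'E'
from ear import *
print(R.round(3).tolist());G=np.array([.6262,.0287,.076]);go(G+.044*R[:,2])
look(np.array([.6245,-.0593]),-.026,1,"w8")
E
```

```text
20.6 [0.6323 0.0168 0.1807] yaw 1.5432100598035345 [-0.258  0.004 -0.966] q [ 0.11  0.26  1.38 -0.26  1.53  0.15] w 0.09302240899908604 [ 0.14962749 -0.78118091 -0.86239422]
[[0.027, 1.0, -0.003], [0.966, -0.027, -0.258], [-0.258, 0.004, -0.966]]
-> [0.62606234 0.01733286 0.03349389] tool d [ 0.0384 -0.0068  0.142 ]
ear n 1240 ((0.6267942786216736, 0.037533149123191833), (0.024134265258908272, 0.061760835349559784), 88.43307495117188) mean [0.62626546 0.04023558]
lid (array([ 0.62485563, -0.05672323]), np.float64(0.07216984632835219), 195)
knob [ 28  17  37  14 378] [ 0.62575552 -0.03729878  0.138     ]
yaw -0.014539531572495955 0.09696905081669016
```

Call:
{"name": "jog_arm", "arguments": {"motion": [{"tx": 0.008, "ty": -0.006, "tz": 0.03, "rx": 0, "ry": 0, "rz": 0}, {"tx": 0.016, "ty": -0.006, "tz": 0.06, "rx": 0, "ry": 0, "rz": 0}, {"tx": 0.024, "ty": -0.006, "tz": 0.09, "rx": 0, "ry": 0, "rz": 0}, {"tx": 0.031, "ty": -0.006, "tz": 0.115, "rx": 0, "ry": 0, "rz": 0}, {"tx": 0.036, "ty": -0.006, "tz": 0.133, "rx": 0, "ry": 0, "rz": 0}, {"tx": 0.038, "ty": -0.006, "tz": 0.142, "rx": 0, "ry": 0, "rz": 0}, {"tx": 0.038, "ty": -0.006, "tz": 0.142, "rx": 0, "ry": 0, "rz": 0}]}}

```text
time: 21.52
tool_pos: [0.6249, 0.0175, 0.0311]
tool_rot: [[0.025, 1.0, -0.007], [0.966, -0.026, -0.259], [-0.259, 0.0, -0.966]]
wrist_force: [-0.3, 0.6, -0.8]
width: 0.0926
gripper_force: 0.0
```

Call:
{"name": "jog_arm", "arguments": {"motion": [{"tx": 0, "ty": 0, "tz": 0, "rx": 0, "ry": 0, "rz": 0}, {"tx": 0, "ty": 0, "tz": 0, "rx": 0, "ry": 0, "rz": 0}, {"tx": 0, "ty": 0, "tz": 0, "rx": 0, "ry": 0, "rz": 0}, {"tx": 0, "ty": 0, "tz": 0, "rx": 0, "ry": 0, "rz": 0}, {"tx": 0, "ty": 0, "tz": 0, "rx": 0, "ry": 0, "rz": 0}, {"tx": 0, "ty": 0, "tz": 0, "rx": 0, "ry": 0, "rz": 0}, {"tx": 0, "ty": 0, "tz": 0, "rx": 0, "ry": 0, "rz": 0}], "claw": 0}}

```text
time: 22.4
tool_pos: [0.6248, 0.0176, 0.0312]
tool_rot: [[0.025, 1.0, -0.007], [0.966, -0.026, -0.258], [-0.259, 0.0, -0.966]]
wrist_force: [-1.8, -0.2, 4.1]
width: 0.0592
gripper_force: 30.0
```

```bash
python3 - <<'E'
from st import *
print(R.round(3).tolist());print("G",p-.044*R[:,2])
E
```

```text
22.4 [0.6248 0.0176 0.0312] yaw 1.544769027704886 [-0.259  0.    -0.966] q [ 0.11  0.37  1.53 -0.27  1.29  0.22] w 0.05915324018830951 [-1.81842379 -0.2389616   4.0824398 ]
[[0.025, 1.0, -0.007], [0.966, -0.026, -0.258], [-0.259, 0.0, -0.966]]
G [0.62508283 0.02894771 0.07369339]
```

Call:
{"name": "jog_arm", "arguments": {"motion": [{"tx": 0.004, "ty": 0, "tz": -0.0011, "rx": 0, "ry": 0, "rz": 0}, {"tx": 0.014, "ty": 0, "tz": -0.0037, "rx": 0, "ry": 0, "rz": 0}, {"tx": 0.028, "ty": 0, "tz": -0.0075, "rx": 0, "ry": 0, "rz": 0}, {"tx": 0.045, "ty": 0, "tz": -0.012, "rx": 0, "ry": 0, "rz": 0}, {"tx": 0.062, "ty": 0, "tz": -0.0166, "rx": 0, "ry": 0, "rz": 0}, {"tx": 0.076, "ty": 0, "tz": -0.0204, "rx": 0, "ry": 0, "rz": 0}, {"tx": 0.086, "ty": 0, "tz": -0.023, "rx": 0, "ry": 0, "rz": 0}, {"tx": 0.09, "ty": 0, "tz": -0.0241, "rx": 0, "ry": 0, "rz": 0}]}}

```text
time: 23.4
tool_pos: [0.6273, 0.1096, 0.031]
tool_rot: [[0.025, 1.0, -0.007], [0.965, -0.026, -0.261], [-0.261, 0.0, -0.965]]
wrist_force: [-0.7, -7.9, 3.0]
width: 0.0589
gripper_force: 30.0
```

```bash
python3 - <<'E'
from st import *
from pot import *
print("G",p-.044*R[:,2])
P=camera_params("wrist");im=camera("wrist");c=(p-.044*R[:,2])[:2]-[.0023,.088]
ys,xs=np.nonzero(cv2.Canny(im,60,150));Q=np.array([onz(P,q,.106)[:2] for q in zip(xs,ys)]);d=np.linalg.norm(Q-c,axis=1);print("exp",c,"lid",circ(Q[(d>.066)&(d<.080)]))
E
```

```text
23.4 [0.6273 0.1096 0.031 ] yaw 1.544781590736651 [-0.261  0.    -0.965] q [ 0.25  0.44  1.45 -0.26  1.34  0.35] w 0.05889556232019527 [-0.7003006  -7.90446937  2.9600238 ]
G [0.62758826 0.12110185 0.07344371]
exp [0.62528826 0.03310185] lid (array([0.62571221, 0.03846865]), np.float64(0.06956601670511346), 199)
```

Call:
{"name": "jog_arm", "arguments": {"motion": [{"tx": 0.005, "ty": 0, "tz": -0.0013, "rx": 0, "ry": 0, "rz": 0}, {"tx": 0.016, "ty": 0, "tz": -0.0043, "rx": 0, "ry": 0, "rz": 0}, {"tx": 0.032, "ty": 0, "tz": -0.0086, "rx": 0, "ry": 0, "rz": 0}, {"tx": 0.05, "ty": 0.0005, "tz": -0.0134, "rx": 0, "ry": 0, "rz": 0}, {"tx": 0.068, "ty": 0.0005, "tz": -0.0182, "rx": 0, "ry": 0, "rz": 0}, {"tx": 0.084, "ty": 0.001, "tz": -0.0225, "rx": 0, "ry": 0, "rz": 0}, {"tx": 0.095, "ty": 0.001, "tz": -0.0254, "rx": 0, "ry": 0, "rz": 0}, {"tx": 0.0985, "ty": 0.001, "tz": -0.0264, "rx": 0, "ry": 0, "rz": 0}]}}

```text
time: 24.45
tool_pos: [0.6309, 0.2115, 0.0308]
tool_rot: [[0.025, 1.0, -0.007], [0.965, -0.026, -0.261], [-0.261, -0.0, -0.965]]
wrist_force: [0.0, -7.6, 2.4]
width: 0.0594
gripper_force: 30.0
```

Call:
{"name": "jog_arm", "arguments": {"motion": [{"tx": 0, "ty": 0, "tz": 0, "rx": 0, "ry": 0, "rz": 0}, {"tx": 0, "ty": 0, "tz": 0, "rx": 0, "ry": 0, "rz": 0}]}}

```text
time: 24.7
tool_pos: [0.6309, 0.2112, 0.0311]
tool_rot: [[0.026, 1.0, -0.007], [0.965, -0.027, -0.261], [-0.261, -0.0, -0.965]]
wrist_force: [-1.7, -5.9, 4.0]
width: 0.059
gripper_force: 30.0
```

```bash
python3 - <<'E'
from st import *
from pot import *
print("G",p-.044*R[:,2])
for n in("wrist","side","top"):
    P,im=snap(n,n+"9");c=(p-.044*R[:,2])[:2]-[.0023,.088]
    k=((im.min(2)>150)&(im.max(2).astype(int)-im.min(2)<30)).astype(np.uint8)
    ys,xs=np.nonzero(cv2.Canny(im,60,150));Q=np.array([onz(P,q,.106)[:2] for q in zip(xs,ys)]);d=np.linalg.norm(Q-c,axis=1);print(n,"exp",c,"lid",circ(Q[(d>.068)&(d<.078)]))
E
```

```text
24.7 [0.6309 0.2112 0.0311] yaw 1.5442874313129507 [-0.261 -0.    -0.965] q [ 0.39  0.55  1.3  -0.24  1.41  0.47] w 0.05902695982670585 [-1.73241852 -5.91361231  3.96059732]
G [0.63120135 0.22262542 0.07359789]
wrist exp [0.62890135 0.13462542] lid (array([0.62914273, 0.13804844]), np.float64(0.0710348186943511), 223)
side exp [0.62890135 0.13462542] lid (array([0.62858407, 0.13503951]), np.float64(0.07234742917740977), 98)
top exp [0.62890135 0.13462542] lid (array([0.62957449, 0.13277908]), np.float64(0.07293281581946108), 207)
```

Call:
{"name": "jog_arm", "arguments": {"motion": [{"tx": 0, "ty": 0, "tz": 0, "rx": 0, "ry": 0, "rz": 0}, {"tx": 0, "ty": 0, "tz": 0, "rx": 0, "ry": 0, "rz": 0}, {"tx": 0, "ty": 0, "tz": 0, "rx": 0, "ry": 0, "rz": 0}, {"tx": 0, "ty": 0, "tz": 0, "rx": 0, "ry": 0, "rz": 0}, {"tx": 0, "ty": 0, "tz": -0.02, "rx": 0, "ry": 0, "rz": 0}, {"tx": 0, "ty": 0, "tz": -0.06, "rx": 0, "ry": 0, "rz": 0}, {"tx": 0, "ty": 0, "tz": -0.11, "rx": 0, "ry": 0, "rz": 0}, {"tx": 0, "ty": 0, "tz": -0.16, "rx": 0, "ry": 0, "rz": 0}], "claw": 100}}

```text
time: 25.85
tool_pos: [0.6319, 0.2547, 0.1887]
tool_rot: [[0.025, 1.0, -0.005], [0.966, -0.026, -0.258], [-0.258, 0.001, -0.966]]
wrist_force: [0.5, 0.5, -0.4]
width: 0.0929
gripper_force: 0.0
```

Call:
{"name": "jog_arm", "arguments": {"motion": [{"tx": 0.02, "ty": -0.03, "tz": -0.04, "rx": 0, "ry": 0, "rz": 0}, {"tx": 0.04, "ty": -0.07, "tz": -0.06, "rx": 0, "ry": 0, "rz": 0}, {"tx": 0.06, "ty": -0.12, "tz": -0.08, "rx": 0, "ry": 0, "rz": 0}, {"tx": 0.08, "ty": -0.16, "tz": -0.08, "rx": 0, "ry": 0, "rz": 0}, {"tx": 0.08, "ty": -0.2, "tz": -0.08, "rx": 0, "ry": 0, "rz": 0}, {"tx": 0.08, "ty": -0.2, "tz": -0.08, "rx": 0, "ry": 0, "rz": 0}]}}

```text
time: 26.6
tool_pos: [0.4322, 0.3583, 0.244]
tool_rot: [[0.022, 1.0, -0.005], [0.966, -0.023, -0.257], [-0.257, 0.001, -0.966]]
wrist_force: [-0.3, -0.3, 0.7]
width: 0.0927
gripper_force: 0.0
```

```bash
python3 - <<'E'
from st import *
from pot import *
c=np.array([.629,.1345]);rs={}
for n in("side","top"):
    P,im=snap(n,n+"10")
    ys,xs=np.nonzero(cv2.Canny(im,60,150));Q=np.array([onz(P,q,.106)[:2] for q in zip(xs,ys)]);d=np.linalg.norm(Q-c,axis=1);r=circ(Q[(d>.066)&(d<.080)]);print(n,"lid",r)
    mx=im.max(2).astype(int);sat=mx-im.min(2)
    u=proj(P,[*c,.138]);x0,y0=int(u[0])-15,int(u[1])-15
    N,l,S,ce=cv2.connectedComponentsWithStats((mx<100).astype(np.uint8)[y0:y0+30,x0:x0+30]);i=1+np.argmax(S[1:,4]);print("knob",S[i],onz(P,ce[i]+[x0,y0],.138));rs[n]=ray(P,ce[i]+[x0,y0])
    if n=="top":
        ys,xs=np.nonzero((mx>52)&(mx<130)&(sat<20));Q=np.array([onz(P,q,.076)[:2] for q in zip(xs,ys)]);v=Q-c
        for s in(1,-1):
            E=Q[(s*v[:,1]>.082)&(s*v[:,1]<.114)&(abs(v[:,0])<.045)];print("ear",s,len(E),E.mean(0) if len(E) else 0)
print("knob 3d",cross(list(rs.values())))
E
```

```text
26.6 [0.4322 0.3583 0.244 ] yaw 1.5479892851011194 [-0.257  0.001 -0.966] q [ 0.74  0.21  1.33 -0.19  1.78  0.74] w 0.09273460355424132 [-0.29555675 -0.26019906  0.71000408]
side lid (array([0.62810006, 0.13599424]), np.float64(0.07260458447372581), 98)
knob [  0   0  19  30 439] [0.65298241 0.13587104 0.138     ]
top lid (array([0.62940726, 0.1324558 ]), np.float64(0.07292472827647593), 215)
knob [ 10   8  14  16 180] [0.62808456 0.1310693  0.138     ]
ear 1 468 [0.6287425  0.23228473]
ear -1 360 [0.63536683 0.03583516]
knob 3d [0.63757775 0.13650861 0.14220079]
```

The pot is about 3 mm from the ring centre. The ears are in line to within about 0.06 rad, and the lid is seated and the hand is clear. I'm handing in.

```bash
python3 -c "
from rig import order
print(order.close_job())"
```

```text
the job is handed in; nothing more can be done
None
```

I put the lid on the pot at the red ring and slid the pot under the screen, changing to its other ear beyond. I handed the job in at about 27 s of the 72 s allowed, with the pot measured about 3 mm from the blue ring's centre, its ears in line and the lid seated; the hand-in returned no verdict.

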